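Dispenser bottle onto its drip tray, spout over the cup

ROBOT

A 7-joint arm with a two-finger parallel gripper is mounted at the origin on the work surface. World frame = base frame: x ahead of the robot, y to its left, z up, the work surface at z = 0. Lengths are in m, angles in rad, forces in N, time in s.
With the tool pointing down it reaches from about 0.4 to 0.85 m from the base axis. Payload 4.5 kg.
Tool frame: the origin (TCP) lies on the centre line of the jaws, within the pads' length; the fingertips stand 8 mm ahead of it and the grasp point (between the pads) lies 11 mm behind it; z points along the fingers, x is the direction in which the jaws open and shut, and the axes are right-handed (so a half turn about z gives the same grasp; the last joint's range is limited). The gripper opens to 88 mm and grips with 3 to 60 N. Pads are 18 mm wide; open, the fingers measure 123 mm over their backs; the gripper's body (75 mm by 187 mm) begins 45 mm behind the grasp point.
Start: joints at [1.148, 0.689, -0.195, 1.565, 0.157, 0.902, -0.215], TCP at [0.276, -0.561, 0.217] pointing down, gripper open.
Joint ranges: [-3.01, 3.01], [-0.46, 2.08], [-1.47, 1.51], [0.13, 2.56], [-1, 4.14], [0.04, 2.09], [-2.66, 2.66]. Speed limits (rad/s): [2.57, 2.57, 3.14, 3.14, 3.14, 3.14, 3.14].

INTERFACE

Orientations are given as a unit quaternion [x, y, z, w].
In Python, from plant import get_state, snapshot, finish_job, boxes_of, pinpoint gives the robot as it stands.
- The arm moves only by the shell command python3 -m creep 'ROWS' [FORCE]. ROWS is JSON, a list of rows, each an object with "hand": the finger opening in m, from 0 to 0.0881; "slide": the shift along the tool's x, y, z in m, a list of three; "turn": the turn about the tool's z in degrees. A call has 1 to 5 rows; each row shifts and turns the commanded pose from where the row before left it, along the tool's axes as they then stand; what a row does not reach is not made up. A row lasts 1/8 s, in which the tool goes at most 62.5 mm and 10.7 degrees, less where a joint would pass 70% of its speed; a pose out of reach is approached as far as the arm can. A call is refused whole if a number of a shift passes 0.0625 or a number of a turn 10.7, either way. A call with a gripper value outside its range is refused whole. The fingers move at their own pace and stop on an object; FORCE is the grip in N (left out, the last holds). Time passes only in rows, so rows that do not move let the fingers close. It gives the time, the measured TCP pose, the force and the opening at its end, in the units of the state.
- get_state(): the state, without advancing time (a new reading comes with each control period).
- snapshot(name): name is "side" or "top" or "wrist"; returns a dict with "frame" (384x512x3 uint8, red, green, blue), "depth" (384x512 float32, m along the optical axis (not along the pixel's ray), 0 where there is no reading), "mtx" (3x3 intrinsics, pixels), "camera_from_world" (4x4, takes a point from world to camera coordinates). Camera axes: x right, y down, z forward; pixel columns grow to the right and rows downward; lengths in m; the calibration is good to about 2 mm. The wrist camera is an equidistant fisheye: a pixel r from the principal point sees the ray r / f radians off the axis. A picture is of the moment at which its call begins.
- finish_job(): hands the job in, once; it reports no verdict.
Trained networks look in a picture, given as the dict that the camera call returned (one of the last four; its "shot" number tells which), for a name from the list of things; names that differ only in an ending like _2 or _b are one class to them, and where a whole thing is asked for, a point or a joint stands for the part that bears it (a point fixed in the world has none). Each returns a list of dicts, best first, with "conf" (0 to 1); they miss things now and then, are a little off and sometimes report something else, mostly with a low value. They report only what shows in the picture. A call takes as long as a camera call. They do not tell look-alikes from the thing itself.
- boxes_of(target, picture): "uv" ([column, row] in pixels, amid what is visible of it).
- pinpoint(target, picture): "uv" ([column, row] in pixels: a listed point, or the origin of a listed thing).
The state is a dict: "clock": time; "q": joint angles; "qd": joint speeds; "joint_torque": joint torques, N m; "tool_pos": TCP position; "eef_rot": TCP orientation; "contact_force": force on the tool from outside, world axes, zero at the start; "moment": the same for the moment, N m; "opening": opening from 0.0 (shut) to 1.0 (fully open).
Only numpy, scipy, OpenCV 4.12 (cv2) and the standard library are available. Lean on these libraries where they do the work, as an engineer would, in place of code of your own. Each camera call takes 0.05 s, during which the arm holds its last target.

TASK

Stand the white bottle with the spout inside the ring of the drip tray, flat on the tray and upright, turned so that its spout points at the steel cup and the outlet is over the cup's mouth. Set it down rather than dropping it, let go of it, and leave the plain capped bottle standing where it is.

Things in the scene. Friction and masses are not known exactly. Their poses are not given: they have to be found in the camera images.
- dispenser_center (a point): Loose white bottle with a spout, 160 mm tall, 0.35 kg; point on its axis 80 mm above its underside, z up. Body 60 mm across; red collar 34 across, top at 106 mm. Grip the grey block head across its 28 mm width (y); it is 40 long (x), 106 to 154 mm up, with a 6 mm plunger on top. Spout 10 mm thick leaves it along +x at 120 mm; outlet 76 mm from the axis, 101 mm up.
- seat (a point): Centre of the black ring on the drip tray, on the tray's top face 6 mm above the bench. +x points to the cup, z up. Tray: white plate 210 x 130 mm, 6 mm thick, fixed to the bench. Ring: 80 mm inside diameter, 88 mm outside, 6 mm high above the tray's face.
- cup (a point): Centre of the mouth of the steel cup, which is fixed on the tray 78 mm from the ring's centre. The cup is 50 mm tall, its mouth 46 mm across inside and 56 mm above the bench. Same axes as seat.
- plain_center (a point): Plain bottle, a bystander: the same white body 60 mm across, but with a round red screw cap 38 mm across and no spout; 118 mm tall, 0.35 kg, loose. Point on its axis half-way up (59 mm), z up.
Not all that is in view belongs to the job. What is shaped like the part that bears dispenser_center but purple is not meant.

How it is judged:
At the end, for the whole second after the job is handed in: The dispenser bottle stands released, upright (3 degrees) and flat on the tray inside the ring (axis within 13 mm of its centre), its outlet within 20 mm of the cup's centre along and across the spout. The plain bottle was never moved over 30 mm or tipped (horizontal distance between dispenser_center and seat below 0.013 m and z of dispenser_center in the frame of seat between 0.076 and 0.083 m and angle between dispenser_center's own z axis and vertical below 0.06 rad and x of cup in the frame of dispenser_center between 0.056 and 0.096 m and y of cup in the frame of dispenser_center between -0.02 and 0.02 m); the robot touches nothing.
It fails at once if the plain bottle is pushed more than 30 mm or tipped over (distance of plain_center from where it was at the start of the episode above 0.03 m or angle between plain_center's own z axis and vertical above 0.3 rad).
It fails at once if the dispenser bottle is dropped: let go and falling faster than 0.7 m/s (a fall of about 25 mm) (contact force between the fingers and dispenser below 0.1 N and linear speed of dispenser above 0.7 m/s).
It also fails if it takes over 35 s, if anything falls off the work surface, if the arm or the gripper's body presses on something with over 40 N, if the wrist force passes 120 N, or if a joint passes its speed limit or range.

## Working session

There is one attempt and no reset: what is moved stays moved. The work goes in short steps, Python scripts to look and compute and a shell command to move; the robot and the scene stay as the last step left them, time stands still between calls to the robot, and variables do not carry over. Pictures are saved under pics/ and viewed, and the job is handed in when it is done.

```bash
mkdir -p pics
cat > h.py <<'E'
import numpy as np, cv2
from plant import get_state, snapshot, finish_job, boxes_of, pinpoint
def save(s,n,scale=1): cv2.imwrite('pics/'+n,cv2.resize(s['frame'][:,:,::-1],None,fx=scale,fy=scale))
def ray(s,uv,depth=None,z=None):
    K=s['mtx'];T=np.linalg.inv(s['camera_from_world'])
    d=np.array([(uv[0]-K[0,2])/K[0,0],(uv[1]-K[1,2])/K[1,1],1]);
    if depth is not None: return (T@np.r_[d*depth,1])[:3]
    o=T[:3,3];w=T[:3,:3]@d
    return o+w*(z-o[2])/w[2]
def cloud(s):
    h,w=s['depth'].shape;u,v=np.meshgrid(np.arange(w),np.arange(h));K=s['mtx'];D=s['depth']
    P=np.stack([(u-K[0,2])/K[0,0]*D,(v-K[1,2])/K[1,1]*D,D],-1);T=np.linalg.inv(s['camera_from_world'])
    Q=P@T[:3,:3].T+T[:3,3];Q[D==0]=np.nan;return Q
E
python3 - <<'E'
from h import *
a=snapshot('top');save(a,'t1.png');b=snapshot('side');save(b,'s1.png')
for n,s in(('top',a),('side',b)):
  for t in['dispenser_center','seat','cup','plain_center']:
    print(n,t,[(np.round(d['uv']),round(d['conf'],2)) for d in pinpoint(t,s)[:3]])
s=get_state();print(s['clock'],s['tool_pos'],s['eef_rot'],s['opening'])
print(a['camera_from_world'].round(3),b['camera_from_world'].round(3))
E
```

```text
top dispenser_center [(array([109., 154.]), 0.7), (array([132., 255.]), 0.69), (array([180., 190.]), 0.63)]
top seat [(array([400., 220.]), 0.91)]
top cup [(array([399., 183.]), 0.67)]
top plain_center [(array([275., 200.]), 0.87)]
side dispenser_center [(array([206., 251.]), 0.77), (array([258., 303.]), 0.75), (array([134., 296.]), 0.74)]
side seat [(array([293., 175.]), 0.88)]
side cup [(array([268., 156.]), 0.63), (array([250., 202.]), 0.32)]
side plain_center [(array([251., 202.]), 0.59)]
0.5 [ 0.27571126 -0.56089872  0.21711935] [ 8.48856004e-01 -5.28624142e-01  1.44303869e-05 -3.67167370e-06] 1.0029101880821603
[[ 0.065 -0.998 -0.007  0.085]
 [-0.977 -0.062 -0.202  0.505]
 [ 0.201  0.02  -0.979  0.96 ]
 [ 0.     0.     0.     1.   ]] [[-0.919 -0.394  0.014  0.465]
 [-0.23   0.507 -0.831  0.138]
 [ 0.32  -0.767 -0.556  0.891]
 [ 0.     0.     0.     1.   ]]
```

View pics/t1.png

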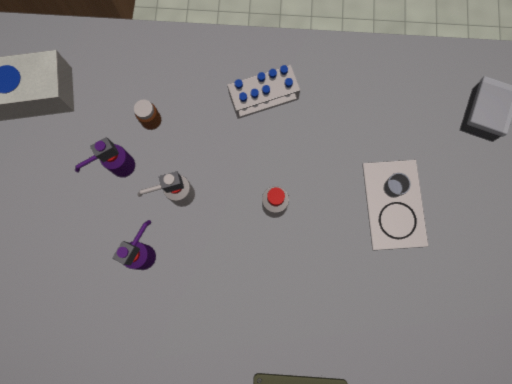

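View pics/s1.png

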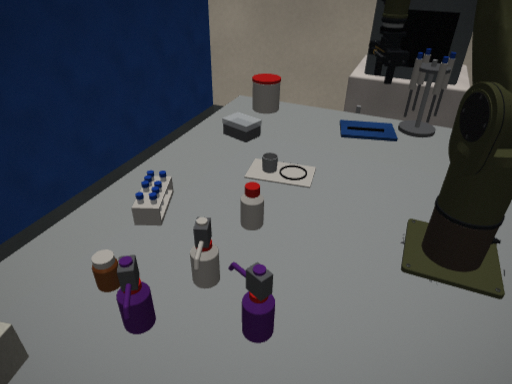

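In the top view there are three spouted bottles. Two are purple, with heads at (105,150) and (127,253). The white one has its head at (171,181) and its spout tip at (140,193), so it's the one that fits. The plain red-capped bottle is at (275,198), the ring at (398,220) and the cup at (397,185). Next I'll confirm with a crop and measure.

Run:
```python
from h import *
a=snapshot('top');b=snapshot('side')
cv2.imwrite('pics/c1.png',np.hstack([cv2.resize(a['frame'][150:230,120:200,::-1],(400,400),interpolation=2),cv2.resize(b['frame'][205:295,165:255,::-1],(400,400),interpolation=2)]))
for n,s in(('top',a),('side',b)):
  Q=cloud(s);Z=Q[...,2];u,v=np.meshgrid(np.arange(512),np.arange(384))
  box=((u>130)&(u<200)&(v>165)&(v<215)) if n=='top' else ((u>175)&(u<225)&(v>205)&(v<290))
  m=box&(Z>.142)&(Z<.158);P=Q[m]
  r=cv2.minAreaRect((P[:,:2]*1000).astype(np.float32));print(n,'head',m.sum(),P.mean(0).round(4),r,np.nanpercentile(Z[box],[95,99,100]))
  m=box&(Z>.156)&(Z<.168);print(' plunger',Q[m].mean(0).round(4),m.sum())
  m=box&(Z>.09)&(Z<.132);P=Q[m];print(' mid',P[:,:2].min(0),P[:,:2].max(0))
  box=((u>255)&(u<295)&(v>180)&(v<215)) if n=='top' else ((u>235)&(u<270)&(v>175)&(v<230))
  m=box&(Z>.11);print(' cap',Q[m].mean(0).round(4),m.sum(),np.nanmax(Z[box]))
  for t in['seat','cup','dispenser_center','plain_center']:
    zz=dict(seat=.006,cup=.056,dispenser_center=.08,plain_center=.059)[t]
    print(t,[(ray(s,d['uv'],z=zz).round(4),round(d['conf'],2)) for d in pinpoint(t,s)[:3]])
  # ring dark fit
  g=s['frame'].max(2);
  c=(398,220) if n=='top' else (293,173)
  w=(abs(u-c[0])<24)&(abs(v-c[1])<(22 if n=='top' else 9))&(g<70)
  pts=np.array([ray(s,(x,y),z=.012) for x,y in zip(u[w],v[w])])[:,:2]
  e=cv2.minEnclosingCircle((pts*1000).astype(np.float32)); 
  A=np.c_[2*pts,np.ones(len(pts))];x=np.linalg.lstsq(A,(pts**2).sum(1),rcond=None)[0];print('ring',len(pts),x[:2],np.sqrt(x[2]+x[0]**2+x[1]**2),e)
```

```text
top head 194 [0.4903 0.3002 0.1534] ((492.4421081542969, 302.587646484375), (28.16704559326172, 39.763702392578125), 20.062719345092773) [0.15484751 0.1614938  0.16442247]
 plunger [0.4919 0.3035 0.1598] 122
 mid [0.46199574 0.28034224] [0.50903971 0.37924208]
 cap [0.4794 0.082  0.1185] 251 0.12274099293220342
seat [(array([ 0.4577, -0.214 ,  0.006 ]), 0.56)]
cup [(array([ 0.534 , -0.1928,  0.056 ]), 0.92)]
dispenser_center [(array([0.5521, 0.4604, 0.08  ]), 0.88), (array([0.3345, 0.3789, 0.08  ]), 0.57)]
plain_center [(array([0.4717, 0.0861, 0.059 ]), 0.65)]
ring 91 [ 0.46152394 -0.20665899] 0.04163186361945923 ((461.69866943359375, -206.7922821044922), 42.765838623046875)
side head 189 [0.4847 0.309  0.1522] ((490.5942077636719, 300.5731506347656), (28.053091049194336, 40.35606002807617), 20.01790428161621) [0.14996911 0.16150857 0.16346972]
 plunger [0.4893 0.303  0.1599] 113
 mid [0.4609101  0.27911895] [0.50671635 0.37510008]
 cap [0.4766 0.0829 0.1182] 146 0.1221405660086387
seat [(array([ 0.4504, -0.2044,  0.006 ]), 0.88), (array([0.5373, 0.2357, 0.006 ]), 0.58)]
cup [(array([ 0.5212, -0.196 ,  0.056 ]), 0.78)]
dispenser_center [(array([0.5541, 0.4518, 0.08  ]), 0.75), (array([0.4899, 0.296 , 0.08  ]), 0.7)]
plain_center [(array([0.4828, 0.082 , 0.059 ]), 0.59), (array([ 0.4337, -0.1089,  0.059 ]), 0.59)]
ring 120 [ 0.47549354 -0.20714009] 0.04912153549130985 ((479.88067626953125, -207.25067138671875), 63.991397857666016)
```

View pics/c1.png

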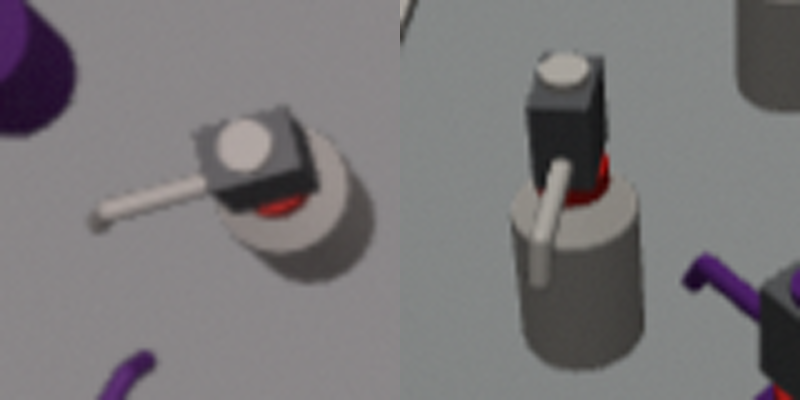

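The crop confirms it: white body, red collar, grey head and white spout. Its axis is at about (0.4915, 0.302) with the spout heading at about 110°. Now I'll refine the cup and tray direction.

Run:
```python
from h import *
for n in('top','side'):
  P=[];R=[];T=[]
  for k in range(1):
    s=snapshot(n);Q=cloud(s);Z=Q[...,2]
    near=(abs(Q[...,0]-.5)<.14)&(abs(Q[...,1]+.2)<.12)
    c=Q[near&(Z>.05)&(Z<.062)];print(n,'cup rim',len(c),cv2.minEnclosingCircle((c[:,:2]*1000).astype(np.float32)))
    allc=Q[near&(Z>.025)];print(' cup all',len(allc),allc.mean(0))
    near=near&(Z<.02)
    m=(near&(s['frame'].min(2)>165)).astype(np.uint8)
    g=s['frame'].min(2);print(np.percentile(g[near],[5,30,50,70,95]))
    v,u=np.nonzero(near);
    bench=np.median(g[near]); 
    t=near&(g>np.percentile(g[near],50)+20)
    t=cv2.morphologyEx(t.astype(np.uint8),cv2.MORPH_OPEN,np.ones((3,3)))
    cs,_=cv2.findContours(t,0,1);cc=max(cs,key=cv2.contourArea)[:,0]
    W=np.array([ray(s,p,z=.006)[:2] for p in cc]);print(' tray',cv2.minAreaRect((W*1000).astype(np.float32)))
    cv2.imwrite(f'pics/z{n}.png',cv2.resize(s['frame'][150:260,350:440,::-1] if n=='top' else s['frame'][140:195,235:325,::-1],None,fx=6,fy=5,interpolation=2))
```

```text
top cup rim 119 ((538.5978393554688, -196.51348876953125), 26.10539436340332)
 cup all 277 [ 0.54012758 -0.19859566  0.04517098]
[131. 134. 135. 163. 169.]
 tray ((501.5608215332031, -202.19473266601562), (206.6980743408203, 126.48867797851562), 7.362964630126953)
side cup rim 90 ((537.8109741210938, -200.78872680664062), 28.690467834472656)
 cup all 229 [ 0.53660157 -0.19598058  0.04595691]
[ 83.1 132.  133.  137.  158. ]
 tray ((539.042724609375, -201.65985107421875), (125.58528900146484, 119.5749282836914), 7.464045524597168)
```

View pics/ztop.png

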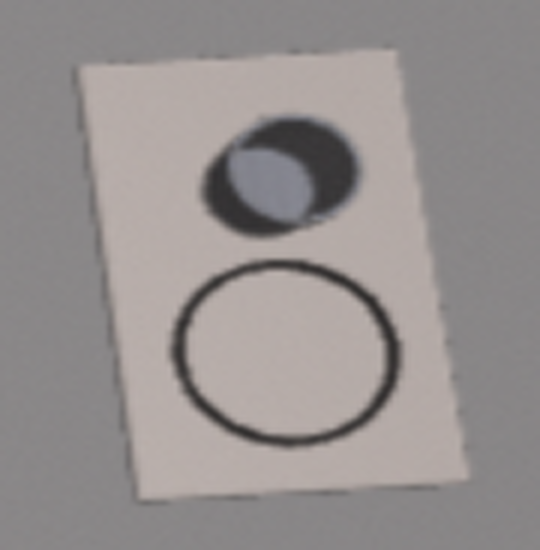

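The seat is at (0.4615, -0.2067) and the tray axis at 7.4°. Adding 78 mm along that axis lands on the measured cup, (0.539, -0.197). For the grasp, tool x needs to point along 20° and the TCP needs to be at z≈0.124. I'll turn first.

```bash
cat > plan.py <<'E'
import sys
from h import *
from scipy.spatial.transform import Rotation as Ro
x,y,z,yaw=map(float,sys.argv[1:5])
s=get_state();R=Ro.from_quat(s['eef_rot']);M=R.as_matrix()
d=np.array([x,y,z])-s['tool_pos'];cy=np.degrees(np.arctan2(M[1,0],M[0,0]))
print('t',round(s['clock'],2),'tcp',np.round(s['tool_pos'],4),'yaw',cy.round(2),'tilt',np.degrees(np.arccos(-M[2,2])).round(2),'slide mm',(M.T@d*1000).round(1),'turn',round(-((yaw-cy+180)%360-180),1),'F',np.round(s['contact_force'],1),'open',round(s['opening'],3),'q7',np.round(s['q'],2))
E
python3 -m creep '[{"hand":0.088,"slide":[0,0,0],"turn":-10.5},{"hand":0.088,"slide":[0,0,0],"turn":-10.5},{"hand":0.088,"slide":[0,0,0],"turn":-10.5},{"hand":0.088,"slide":[0,0,0],"turn":-10.5},{"hand":0.088,"slide":[0,0,0],"turn":0}]'
python3 plan.py 0.4915 0.3016 0.217 20
```

```text
clock: 1.72
tool_pos: [0.2755, -0.561, 0.217]
eef_rot: [0.982, -0.19, 0.0, -0.0]
contact_force: [0.2, -0.2, 0.4]
opening: 1.0
t 1.73 tcp [ 0.2755 -0.561   0.217 ] yaw -21.96 tilt 0.03 slide mm [-1.222e+02 -8.808e+02  4.000e-01] turn -42.0 F [ 0.2 -0.2  0.4] open 1.0 q7 [ 1.26  0.71 -0.4   1.56  0.32  0.94  0.37]
```

```bash
python3 -m creep '[{"hand":0.088,"slide":[0,-0.055,0],"turn":0},{"hand":0.088,"slide":[0,-0.055,0],"turn":0},{"hand":0.088,"slide":[0,-0.055,0],"turn":0},{"hand":0.088,"slide":[0,-0.055,0],"turn":0},{"hand":0.088,"slide":[0,-0.055,0],"turn":0}]'
python3 -m creep '[{"hand":0.088,"slide":[0,-0.055,0],"turn":0},{"hand":0.088,"slide":[0,-0.055,0],"turn":0},{"hand":0.088,"slide":[0,-0.055,0],"turn":0},{"hand":0.088,"slide":[0,-0.055,0],"turn":0},{"hand":0.088,"slide":[0,-0.055,0],"turn":0}]'
python3 plan.py 0.4915 0.3016 0.217 20
```

```text
clock: 2.35
tool_pos: [0.3787, -0.3042, 0.2174]
eef_rot: [0.981, -0.192, 0.001, 0.0]
contact_force: [0.6, -0.0, 0.9]
opening: 0.997
clock: 2.98
tool_pos: [0.481, -0.0487, 0.2174]
eef_rot: [0.981, -0.191, 0.0, 0.0]
contact_force: [1.7, -0.1, 0.9]
opening: 0.998
t 2.98 tcp [ 0.481  -0.0487  0.2174] yaw -22.08 tilt 0.05 slide mm [-1.219e+02 -3.286e+02  3.000e-01] turn -42.1 F [ 1.7 -0.1  0.9] open 0.998 q7 [ 0.24  0.52 -0.36  1.98  0.28  0.69 -0.68]
```

```bash
python3 -m creep '[{"hand":0.088,"slide":[-0.0174,-0.047,0],"turn":0},{"hand":0.088,"slide":[-0.0174,-0.047,0],"turn":0},{"hand":0.088,"slide":[-0.0174,-0.047,0],"turn":0},{"hand":0.088,"slide":[-0.0174,-0.047,0],"turn":0},{"hand":0.088,"slide":[-0.0174,-0.047,0],"turn":0}]'
python3 -m creep '[{"hand":0.088,"slide":[-0.0174,-0.047,0],"turn":0},{"hand":0.088,"slide":[-0.0174,-0.047,0],"turn":-10.5},{"hand":0.088,"slide":[0,0,0],"turn":-10.5},{"hand":0.088,"slide":[0,0,0],"turn":-10.5},{"hand":0.088,"slide":[0,0,0],"turn":-10.5}]'
python3 -m creep '[{"hand":0.088,"slide":[0,0,0],"turn":0}]'
python3 plan.py 0.4915 0.3016 0.124 20
python3 - <<'E'
from h import *
s=snapshot('wrist');save(s,'w1.png');s=snapshot('side');save(s,'s2.png',1.5)
E
```

```text
clock: 3.6
tool_pos: [0.4869, 0.2018, 0.2173]
eef_rot: [0.982, -0.191, 0.0, -0.0]
contact_force: [-0.3, 0.7, 0.7]
opening: 1.003
clock: 4.22
tool_pos: [0.4894, 0.3005, 0.2171]
eef_rot: [0.984, 0.176, 0.0, 0.0]
contact_force: [0.1, -0.1, -0.2]
opening: 0.997
clock: 4.35
tool_pos: [0.4895, 0.3003, 0.217]
eef_rot: [0.985, 0.173, -0.0, -0.0]
contact_force: [-0.7, 0.1, 0.3]
opening: 1.001
t 4.35 tcp [0.4895 0.3003 0.217 ] yaw 19.89 tilt 0.02 slide mm [ 2.4 -0.5 93. ] turn -0.1 F [-0.7  0.1  0.3] open 1.001 q7 [-0.32  0.66 -0.53  1.71  0.41  0.88 -0.68]
```

View pics/s2.png

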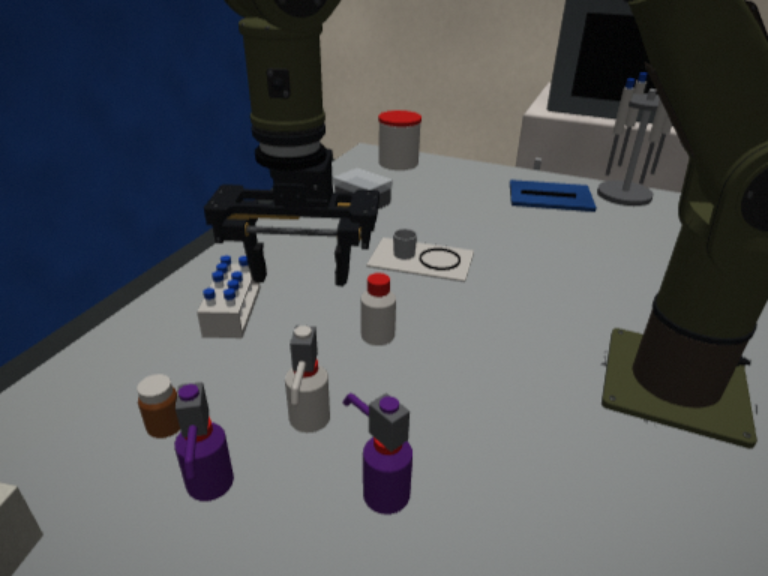

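View pics/w1.png

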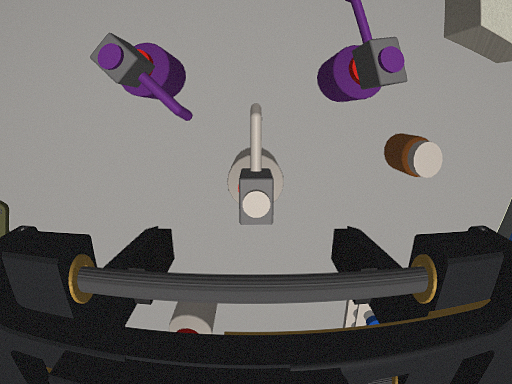

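The white bottle is directly under the open jaws, with its head at (256,195) in the wrist view and the jaw mid-line at about 253. I'll cross-check with the wrist calibration.

Run:
```python
from h import *
s=snapshot('wrist');K=s['mtx'];T=np.linalg.inv(s['camera_from_world'])
def fr(uv,z):
    d=np.array([(uv[0]-K[0,2]),(uv[1]-K[1,2])])/K[0,0];t=np.linalg.norm(d)
    w=T[:3,:3]@np.r_[np.sin(t)*d/t,np.cos(t)];o=T[:3,3];return o+w*(z-o[2])/w[2]
print('plunger',fr((256.5,204),.160),'tip',fr((256,108),.12))
for c in[(240,223),(273,223)]:print(fr(c,.154))
```

```text
plunger [0.49255542 0.30158775 0.16      ] tip [0.46681161 0.37261827 0.12      ]
[0.48608554 0.27986368 0.154     ]
[0.51175157 0.28911409 0.154     ]
```

The wrist agrees: axis at about (0.492, 0.302). I'll descend 93 mm.

```bash
python3 -m creep '[{"hand":0.088,"slide":[0.003,-0.001,0],"turn":0},{"hand":0.088,"slide":[0,0,0.03],"turn":0},{"hand":0.088,"slide":[0,0,0.03],"turn":0},{"hand":0.088,"slide":[0,0,0.033],"turn":0},{"hand":0.088,"slide":[0,0,0],"turn":0}]' 30
python3 plan.py 0.492 0.302 0.124 20
python3 -m creep '[{"hand":0.05,"slide":[0,0,0],"turn":0},{"hand":0.03,"slide":[0,0,0],"turn":0},{"hand":0.015,"slide":[0,0,0],"turn":0},{"hand":0.015,"slide":[0,0,0],"turn":0},{"hand":0.015,"slide":[0,0,0],"turn":0}]' 30
python3 plan.py 0.492 0.302 0.124 20
```

```text
clock: 5.12
tool_pos: [0.4907, 0.3012, 0.1222]
eef_rot: [0.985, 0.175, -0.002, 0.001]
contact_force: [0.3, 0.0, 0.3]
opening: 0.996
t 5.12 tcp [0.4907 0.3012 0.1222] yaw 20.14 tilt 0.27 slide mm [ 1.5 -0.3 -1.8] turn 0.1 F [0.3 0.  0.3] open 0.996 q7 [-0.37  0.79 -0.45  1.79  0.51  0.69 -0.76]
clock: 5.75
tool_pos: [0.492, 0.3023, 0.1243]
eef_rot: [0.985, 0.175, 0.0, -0.0]
contact_force: [-0.9, 0.4, -0.9]
opening: 0.454
t 5.75 tcp [0.492  0.3023 0.1243] yaw 20.17 tilt 0.02 slide mm [-0.1  0.3  0.3] turn 0.2 F [-0.9  0.4 -0.9] open 0.454 q7 [-0.37  0.78 -0.46  1.79  0.51  0.69 -0.76]
```

Fingers still closing (40 mm).

```bash
python3 -m creep '[{"hand":0.015,"slide":[0,0,0],"turn":0},{"hand":0.015,"slide":[0,0,0],"turn":0},{"hand":0.015,"slide":[0,0,0],"turn":0},{"hand":0.015,"slide":[0,0,0],"turn":0}]' 30
python3 plan.py 0.492 0.302 0.124 20
```

```text
clock: 6.25
tool_pos: [0.4919, 0.3023, 0.1241]
eef_rot: [0.985, 0.175, -0.0, 0.0]
contact_force: [0.0, -0.3, 0.9]
opening: 0.311
t 6.25 tcp [0.4919 0.3023 0.1241] yaw 20.17 tilt 0.01 slide mm [0.  0.3 0.1] turn 0.2 F [ 0.  -0.3  0.9] open 0.311 q7 [-0.37  0.78 -0.46  1.79  0.51  0.69 -0.76]
```

The opening is 27.4 mm, which matches the 28 mm head. Lifting 160 mm.

```bash
python3 -m creep '[{"hand":0.015,"slide":[0,0,0],"turn":0},{"hand":0.015,"slide":[0,0,-0.02],"turn":0},{"hand":0.015,"slide":[0,0,-0.035],"turn":0},{"hand":0.015,"slide":[0,0,-0.035],"turn":0},{"hand":0.015,"slide":[0,0,-0.035],"turn":0}]' 30
python3 -m creep '[{"hand":0.015,"slide":[0,0,-0.025],"turn":0},{"hand":0.015,"slide":[0,0,-0.01],"turn":0},{"hand":0.015,"slide":[0,0,0],"turn":0}]' 30
python3 plan.py 0.4615 -0.2067 0.284 -82.4
python3 - <<'E'
from h import *
s=snapshot('side');save(s,'s3.png',1.5)
E
```

```text
clock: 6.88
tool_pos: [0.4913, 0.3017, 0.2493]
eef_rot: [0.985, 0.175, -0.001, 0.001]
contact_force: [0.6, -0.5, -4.3]
opening: 0.309
clock: 7.25
tool_pos: [0.4917, 0.3021, 0.2836]
eef_rot: [0.985, 0.175, -0.0, 0.0]
contact_force: [-0.6, -0.1, -3.4]
opening: 0.314
t 7.25 tcp [0.4917 0.3021 0.2836] yaw 20.17 tilt 0.04 slide mm [-2.038e+02  4.671e+02 -1.000e-01] turn 102.6 F [-0.6 -0.1 -3.4] open 0.314 q7 [-0.3   0.59 -0.57  1.62  0.36  1.04 -0.62]
```

View pics/s3.png

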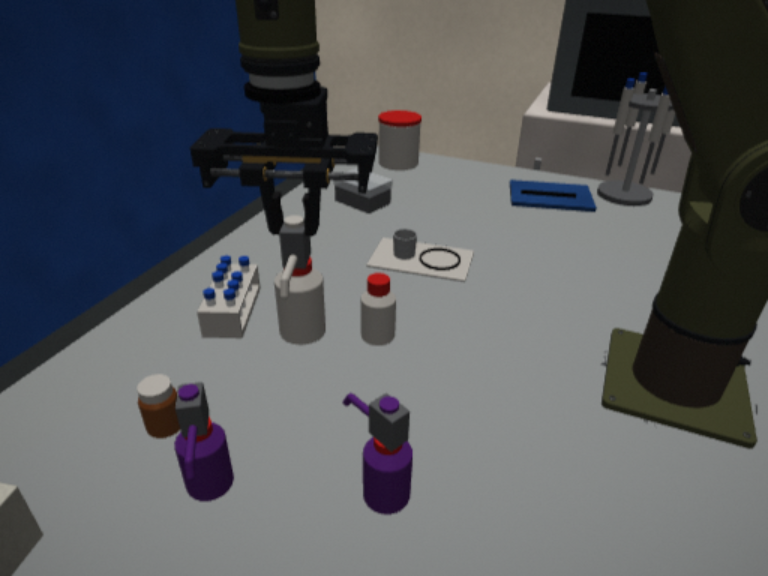

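The bottle hangs upright in the jaws at about (298,280), and the force reading matches its 3.4 N weight. Carrying it across, about 40 mm above the plain bottle's top.

```bash
python3 -m creep '[{"hand":0.015,"slide":[-0.0085,0.0195,0],"turn":0},{"hand":0.015,"slide":[-0.017,0.039,0],"turn":0},{"hand":0.015,"slide":[-0.017,0.039,0],"turn":0},{"hand":0.015,"slide":[-0.017,0.039,0],"turn":0},{"hand":0.015,"slide":[-0.017,0.039,0],"turn":0}]' 30
python3 -m creep '[{"hand":0.015,"slide":[-0.017,0.039,0],"turn":0},{"hand":0.015,"slide":[-0.017,0.039,0],"turn":0},{"hand":0.015,"slide":[-0.017,0.039,0],"turn":0},{"hand":0.015,"slide":[-0.017,0.039,0],"turn":0},{"hand":0.015,"slide":[-0.017,0.039,0],"turn":0}]' 30
python3 -m creep '[{"hand":0.015,"slide":[-0.017,0.039,0],"turn":0},{"hand":0.015,"slide":[-0.017,0.039,0],"turn":0},{"hand":0.015,"slide":[-0.0085,0.0185,0],"turn":0},{"hand":0.015,"slide":[0,0,0],"turn":5},{"hand":0.015,"slide":[0,0,0],"turn":10}]' 30
python3 -m creep '[{"hand":0.015,"slide":[0,0,0],"turn":10},{"hand":0.015,"slide":[0,0,0],"turn":10},{"hand":0.015,"slide":[0,0,0],"turn":10},{"hand":0.015,"slide":[0,0,0],"turn":10},{"hand":0.015,"slide":[0,0,0],"turn":10}]' 30
python3 -m creep '[{"hand":0.015,"slide":[0,0,0],"turn":10},{"hand":0.015,"slide":[0,0,0],"turn":10},{"hand":0.015,"slide":[0,0,0],"turn":10},{"hand":0.015,"slide":[0,0,0],"turn":7.6},{"hand":0.015,"slide":[0,0,0],"turn":0}]' 30
python3 plan.py 0.4615 -0.2067 0.131 -82.4
python3 - <<'E'
from h import *
s=snapshot('side');save(s,'s4.png',1.5);s=snapshot('top');save(s,'t4.png',1.5)
E
```

```text
clock: 7.92
tool_pos: [0.4796, 0.1094, 0.2827]
eef_rot: [0.985, 0.175, -0.001, 0.0]
contact_force: [1.1, 0.3, -3.1]
opening: 0.316
clock: 8.55
tool_pos: [0.467, -0.1025, 0.2829]
eef_rot: [0.985, 0.175, -0.001, -0.0]
contact_force: [0.5, 0.6, -4.0]
opening: 0.311
clock: 9.18
tool_pos: [0.4604, -0.2067, 0.2825]
eef_rot: [0.999, 0.042, -0.001, -0.001]
contact_force: [-0.2, 0.8, -3.8]
opening: 0.314
clock: 9.8
tool_pos: [0.4605, -0.206, 0.2827]
eef_rot: [0.923, -0.384, -0.001, 0.0]
contact_force: [0.8, -0.5, -5.3]
opening: 0.309
clock: 10.42
tool_pos: [0.4607, -0.2059, 0.283]
eef_rot: [0.753, -0.658, -0.001, 0.001]
contact_force: [0.7, -1.1, -3.8]
opening: 0.315
t 10.43 tcp [ 0.4607 -0.2059  0.283 ] yaw -82.32 tilt 0.15 slide mm [  1.  -1. 152.] turn 0.1 F [ 0.7 -1.1 -3.8] open 0.315 q7 [ 0.38  0.44 -0.08  1.83  0.05  0.87 -1.16]
```

View pics/s4.png

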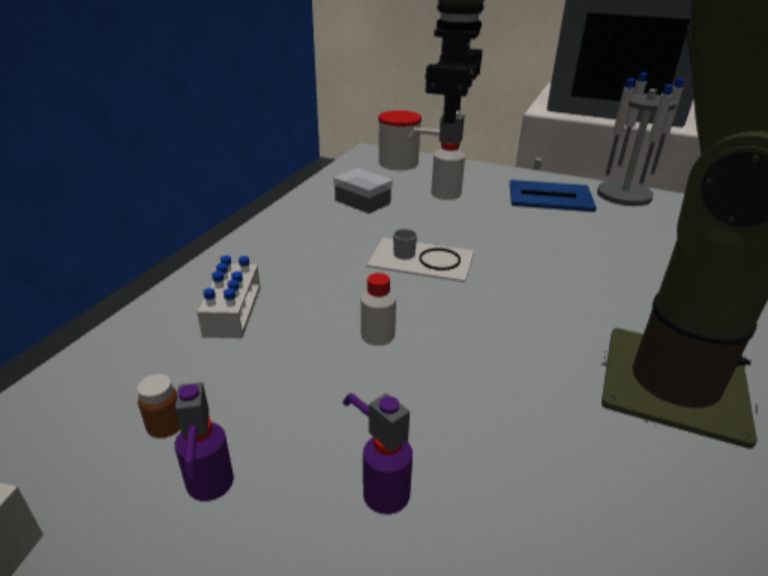

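View pics/t4.png

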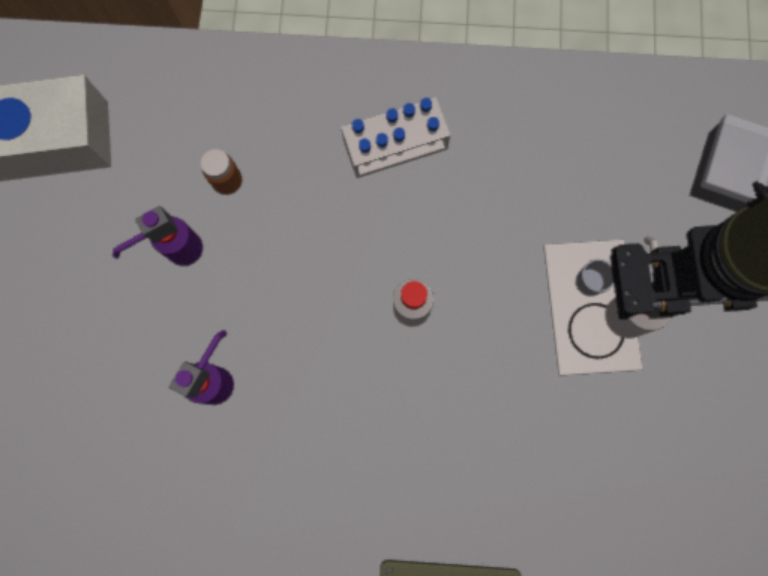

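Upright, with the spout pointing to the cup side. Lowering to about 15 mm above the seat.

```bash
python3 -m creep '[{"hand":0.015,"slide":[0.001,-0.001,0.02],"turn":0},{"hand":0.015,"slide":[0,0,0.03],"turn":0},{"hand":0.015,"slide":[0,0,0.03],"turn":0},{"hand":0.015,"slide":[0,0,0.03],"turn":0},{"hand":0.015,"slide":[0,0,0.02],"turn":0}]' 30
python3 -m creep '[{"hand":0.015,"slide":[0,0,0.007],"turn":0},{"hand":0.015,"slide":[0,0,0],"turn":0},{"hand":0.015,"slide":[0,0,0],"turn":0}]' 30
python3 plan.py 0.4615 -0.2067 0.130 -82.4
python3 - <<'E'
from h import *
s=snapshot('side');cv2.imwrite('pics/s5.png',cv2.resize(s['frame'][60:210,220:370,::-1],(600,600),interpolation=2))
s=snapshot('top');cv2.imwrite('pics/t5.png',cv2.resize(s['frame'][130:270,340:480,::-1],(600,600),interpolation=2))
E
```

```text
clock: 11.15
tool_pos: [0.462, -0.207, 0.1526]
eef_rot: [0.753, -0.658, -0.001, 0.0]
contact_force: [0.1, 0.7, -3.5]
opening: 0.31
clock: 11.52
tool_pos: [0.4633, -0.2075, 0.1479]
eef_rot: [0.752, -0.659, 0.001, -0.0]
contact_force: [-0.4, -0.4, -3.6]
opening: 0.309
t 11.53 tcp [ 0.4633 -0.2075  0.1479] yaw -82.41 tilt 0.1 slide mm [-1.1  1.7 17.9] turn -0.0 F [-0.4 -0.4 -3.6] open 0.309 q7 [ 0.37  0.64 -0.07  1.99  0.08  0.51 -1.19]
```

View pics/s5.png

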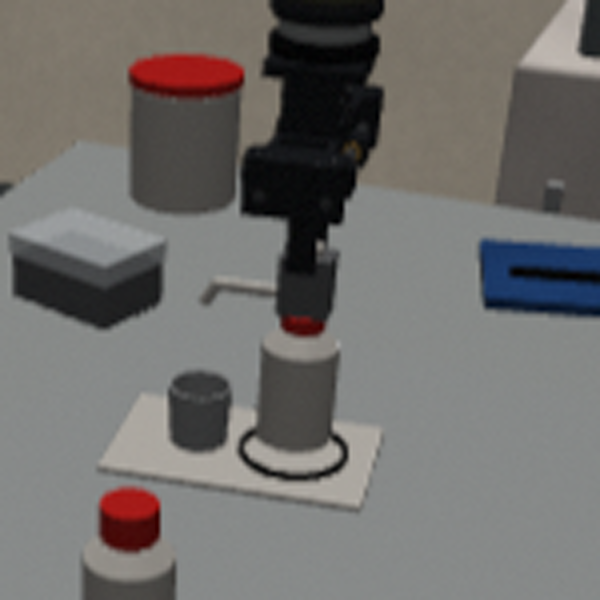

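View pics/t5.png

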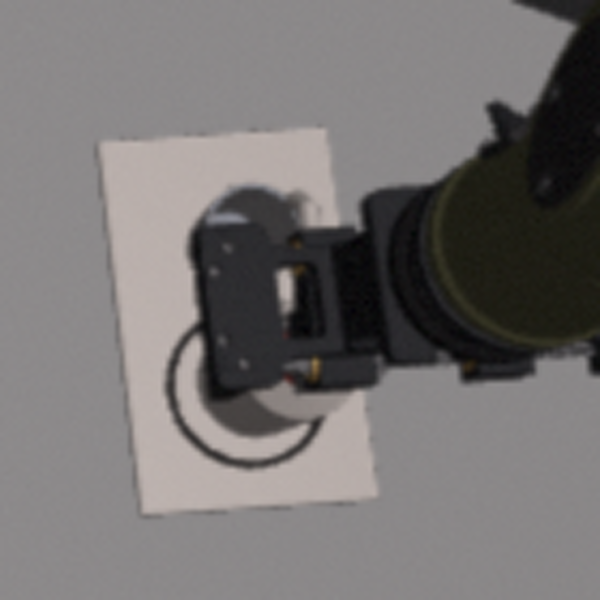

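The bottle hovers over the ring with its spout towards the cup. I'll measure the body's own axis before setting down.

```bash
cat > body.py <<'E'
from h import *
from scipy.optimize import least_squares
for n in('side','top'):
  s=snapshot(n);Q=cloud(s);b=(abs(Q[...,0]-.4615)<.05)&(abs(Q[...,1]+.2067)<.05)
  for lo,hi in((.03,.06),(.06,.09)):
    P=Q[b&(Q[...,2]>lo)&(Q[...,2]<hi)][:,:2]
    if len(P)<20: print(n,lo,len(P));continue
    r=least_squares(lambda c:np.hypot(*(P-c).T)-.03,[.4615,-.2067],loss='soft_l1',f_scale=.002);print(n,lo,len(P),r.x.round(4),np.abs(r.fun).mean().round(4))
E
python3 body.py
```

```text
side 0.03 165 [ 0.4608 -0.2098] 0.0012
side 0.06 167 [ 0.4609 -0.2096] 0.0013
top 0.03 67 [ 0.4619 -0.2048] 0.0004
top 0.06 53 [ 0.4617 -0.2048] 0.0003
```

The body axis averages (0.461, -0.207), is vertical and sits on the seat centre, so I can go straight down in small steps.

```bash
python3 -m creep '[{"hand":0.015,"slide":[0,0,0.006],"turn":0},{"hand":0.015,"slide":[0,0,0.005],"turn":0},{"hand":0.015,"slide":[0,0,0.003],"turn":0},{"hand":0.015,"slide":[0,0,0],"turn":0}]' 30
python3 -m creep '[{"hand":0.015,"slide":[0,0,0.001],"turn":0},{"hand":0.015,"slide":[0,0,0.001],"turn":0},{"hand":0.015,"slide":[0,0,0],"turn":0}]' 30
python3 plan.py 0.4615 -0.2067 0.130 -82.4
```

```text
clock: 12.22
tool_pos: [0.4624, -0.2072, 0.1327]
eef_rot: [0.752, -0.659, -0.0, 0.0]
contact_force: [-0.8, 0.3, -4.0]
opening: 0.317
clock: 12.6
tool_pos: [0.4626, -0.2072, 0.1311]
eef_rot: [0.752, -0.659, 0.0, 0.0]
contact_force: [0.3, -0.5, -3.7]
opening: 0.315
t 12.6 tcp [ 0.4626 -0.2072  0.1311] yaw -82.43 tilt 0.0 slide mm [-0.7  1.   1.1] turn -0.0 F [ 0.3 -0.5 -3.7] open 0.315 q7 [ 0.37  0.67 -0.06  2.    0.09  0.47 -1.2 ]
```

```bash
python3 -m creep '[{"hand":0.015,"slide":[0,0,0.001],"turn":0},{"hand":0.015,"slide":[0,0,0],"turn":0},{"hand":0.015,"slide":[0,0,0],"turn":0}]' 30
python3 plan.py 0.4615 -0.2067 0.130 -82.4
python3 -m creep '[{"hand":0.015,"slide":[0,0,0.0005],"turn":0},{"hand":0.015,"slide":[0,0,0],"turn":0}]' 30
python3 plan.py 0.4615 -0.2067 0.130 -82.4
```

```text
clock: 12.98
tool_pos: [0.4627, -0.2072, 0.1302]
eef_rot: [0.752, -0.659, 0.0, -0.0]
contact_force: [-0.0, -0.3, -4.1]
opening: 0.314
t 12.97 tcp [ 0.4627 -0.2072  0.1302] yaw -82.42 tilt 0.01 slide mm [-0.7  1.1  0.2] turn -0.0 F [-0.  -0.3 -4.1] open 0.314 q7 [ 0.37  0.67 -0.06  2.01  0.09  0.46 -1.2 ]
clock: 13.22
tool_pos: [0.4631, -0.2072, 0.1301]
eef_rot: [0.752, -0.659, 0.001, -0.0]
contact_force: [0.1, 1.0, 1.7]
opening: 0.314
t 13.22 tcp [ 0.4631 -0.2072  0.1301] yaw -82.42 tilt 0.07 slide mm [-0.7  1.5  0.1] turn -0.0 F [0.1 1.  1.7] open 0.314 q7 [ 0.37  0.67 -0.06  2.01  0.09  0.46 -1.2 ]
```

The force went from -3.8 to +1.7 N, so it's in contact. Releasing gently.

```bash
python3 -m creep '[{"hand":0.034,"slide":[0,0,0],"turn":0},{"hand":0.045,"slide":[0,0,0],"turn":0},{"hand":0.06,"slide":[0,0,0],"turn":0},{"hand":0.075,"slide":[0,0,0],"turn":0},{"hand":0.088,"slide":[0,0,0],"turn":0}]'
python3 -m creep '[{"hand":0.088,"slide":[0,0,0],"turn":0},{"hand":0.088,"slide":[0,0,0],"turn":0},{"hand":0.088,"slide":[0,0,0],"turn":0},{"hand":0.088,"slide":[0,0,0],"turn":0}]'
python3 -m creep '[{"hand":0.088,"slide":[0,0,-0.01],"turn":0},{"hand":0.088,"slide":[0,0,-0.03],"turn":0},{"hand":0.088,"slide":[0,0,-0.04],"turn":0},{"hand":0.088,"slide":[0,0,-0.04],"turn":0},{"hand":0.088,"slide":[0,0,-0.03],"turn":0}]'
python3 -m creep '[{"hand":0.088,"slide":[0,0.05,0],"turn":0},{"hand":0.088,"slide":[0,0.05,0],"turn":0},{"hand":0.088,"slide":[0,0,0],"turn":0}]'
python3 body.py
python3 - <<'E'
from h import *
s=snapshot('side');cv2.imwrite('pics/s6.png',cv2.resize(s['frame'][60:230,200:370,::-1],(600,600),interpolation=2))
Q=cloud(s);k=(abs(Q[...,0]-.4615)<.06)&(abs(Q[...,1]+.2067)<.06)&(Q[...,2]<.175)
print('top z',np.nanmax(Q[...,2][k]))
for n in('top','side'):
  s=snapshot(n)
  if n=='top':cv2.imwrite('pics/t6.png',cv2.resize(s['frame'][130:270,340:480,::-1],(600,600),interpolation=2))
  Q=cloud(s);h=(abs(Q[...,0]-.4615)<.05)&(abs(Q[...,1]+.2067)<.05)&(Q[...,2]>.142)&(Q[...,2]<.17)
  if h.sum()>5:print(n,h.sum(),cv2.minAreaRect((Q[h][:,:2]*1000).astype(np.float32)),Q[h][:,2].max())
  h=(np.hypot(Q[...,0]-.535,Q[...,1]+.197)<.03)&(Q[...,2]>.085)&(Q[...,2]<.14)
  if h.sum():print('outlet pts',Q[h].mean(0),Q[h].max(0))
  h=(np.hypot(Q[...,0]-.478,Q[...,1]-.0825)<.05)&(Q[...,2]>.11);print('plain',Q[h].mean(0))
E
```

```text
clock: 13.85
tool_pos: [0.4626, -0.2072, 0.1296]
eef_rot: [0.752, -0.659, -0.0, 0.0]
contact_force: [-0.3, 0.5, 0.1]
opening: 0.816
clock: 14.35
tool_pos: [0.4626, -0.2073, 0.1296]
eef_rot: [0.752, -0.659, 0.0, 0.0]
contact_force: [0.5, 0.0, 0.5]
opening: 0.998
clock: 14.98
tool_pos: [0.4629, -0.2073, 0.2821]
eef_rot: [0.752, -0.659, 0.001, -0.0]
contact_force: [0.1, 0.2, -0.9]
opening: 0.997
clock: 15.35
tool_pos: [0.3593, -0.2209, 0.2802]
eef_rot: [0.751, -0.661, -0.001, 0.001]
contact_force: [-0.1, -0.1, -0.1]
opening: 0.999
side 0.03 162 [ 0.4603 -0.2092] 0.0012
side 0.06 176 [ 0.4604 -0.2093] 0.0013
top 0.03 103 [ 0.4614 -0.2047] 0.0004
top 0.06 217 [ 0.4618 -0.2057] 0.0017
top z 0.16994085815115334
top 338 ((461.0596008300781, -204.153076171875), (40.45774841308594, 28.43695068359375), 7.836606502532959) 0.16919830202617725
outlet pts [ 0.52130186 -0.19513342  0.12791268] [ 0.5382657  -0.18990224  0.13453244]
plain [0.47946575 0.08201444 0.11832787]
side 152 ((459.37078857421875, -205.99664306640625), (39.49668502807617, 32.273353576660156), 7.6583170890808105) 0.16963583232521323
outlet pts [ 0.52310274 -0.19664198  0.1272234 ] [ 0.53697249 -0.19007535  0.13545474]
plain [0.47684149 0.08306697 0.11828844]
```

View pics/s6.png

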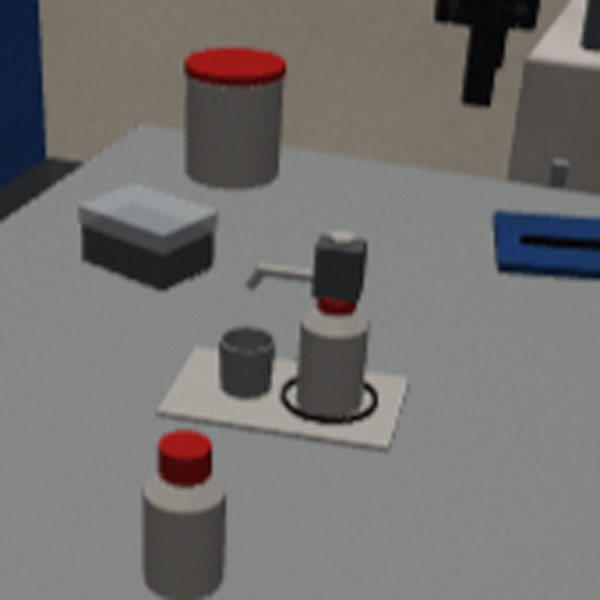

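View pics/t6.png

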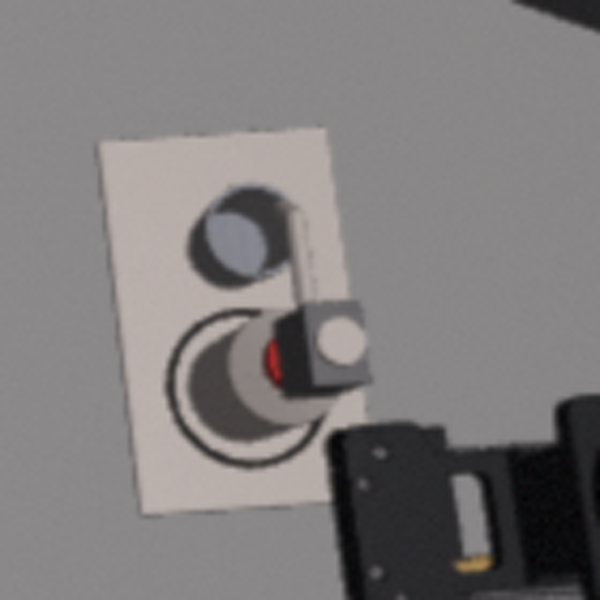

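The bottle stands upright inside the ring with its heading at about 7.7° and its top at the right height. The plain bottle hasn't moved and the gripper is clear, so I'm handing in.

```bash
python3 -c "
from h import *
print(finish_job(), get_state()['clock'])"
```

```text
the job is handed in; nothing more can be done
the job is handed in; nothing more can be done
```

The white bottle is standing in the drip tray's ring, released and upright, with its spout pointing at the cup. I gripped it by its grey head, carried it over the plain bottle and lowered it until the force reading showed contact. Then I let go and backed the gripper clear. I handed the job in about 16 s in; no verdict is reported.

The last checks after release:

- **Position:** the body axis came out at (0.460–0.462, -0.205 to -0.209), within about 3 mm of the ring centre I measured at (0.4615, -0.2067).
- **Upright and flat:** the axis moves 1 mm or less between low and high on the body. The top reads about 0.169 m where 0.166 m was expected, the same 3–4 mm excess the depth readings showed before I moved it.
- **Direction:** the head points along 7.7–7.8°, against 7.4° for the line from ring to cup. The outlet itself was not measured separately, but that heading puts it over the cup's mouth, and the pictures agree.
- **Plain bottle:** it reads the same position as at the start.

The side and top cameras disagreed by about 4 mm in y, so I used their average. One early automatic ring fit from the side view was poor (49 mm radius instead of about 42 mm), and I discarded it.

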